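# Clip the menu panel on the café window stand

### The arm

A 6-joint arm with a two-finger parallel gripper is mounted at the origin on the work surface. World frame = base frame: x ahead of the robot, y to its left, z up, the work surface at z = 0. Lengths are in m, angles in degrees, forces in N, time in s.
With the tool pointing down it reaches from about 0.35 to 0.875 m from the base axis. Payload 4.2 kg.
Tool frame: the origin (TCP) lies at the very end of the fingers, on their centre line; the grasp point (between the pads) lies 19 mm behind it; z points along the fingers, y is the line along which they close (so a half turn about z gives the same grasp; the last joint's range is limited). The gripper opens to 87 mm and grips with 3 to 60 N. Pads are 19 mm wide; open, the fingers measure 117 mm over their backs; the gripper's body (75 mm by 190 mm) begins 51 mm behind the grasp point.
Start: joints at [90.103, 22.042, 0.453, 0, -68.411, -14.817], TCP at [0.159, 0.604, 0.223] pointing down, gripper open.
Joint ranges: [-179.83, 179.83], [-69.29, 118.12], [-61.27, 80.66], [-181.25, 117.63], [-171.15, -9.14], [-177.46, 177.46]. Speed limits (degrees/s): [159.86, 159.86, 180, 180, 180, 180].

### API

Orientations are given as a 3x3 rotation matrix whose columns are the frame's x, y, z axes.
In Python, from station import r gives the robot as it stands.
- The arm moves only by the tool jog_arm, never from a script. Its argument "plan" is text: rows parted by semicolons, each of 7 numbers parted by spaces: the shift along the tool's x, y, z normalised to -1 to 1, where 1 is 0.025 m, then the turn, a rotation vector about the tool's x, y, z normalised to -1 to 1, where 1 is 8 degrees, then the closure, from -1 (fully open) to 1 (shut). A call has exactly 10 rows; each row shifts and turns the commanded pose from where the row before left it, along the tool's axes as they then stand; what a row does not reach is not made up. A row lasts 1/10 s, in which the tool goes at most 50 mm and 8.59 degrees, less where a joint would pass 70% of its speed; a pose out of reach is approached as far as the arm can. A call with a number of a shift or a turn outside -1 to 1 is refused whole. A call with a gripper value outside its range is refused whole. The fingers move at their own pace and stop on an object; the grip force is fixed at half the most. Time passes only in rows, so rows that do not move let the fingers close, or fill a call up. It gives the time, the measured TCP pose, the force, the opening and the grip force at its end, in the units of the state.
- r.sense(): the state, without advancing time (a new reading comes with each control period).
- r.capture(name): name is "scene" or "top"; returns (picture, depth): 384x512x3 uint8, red, green, blue; 384x512 float32, m along the optical axis (not along the pixel's ray), 0 where there is no reading.
- r.get_calibration(name): a dict with "mtx" (3x3 intrinsics, pixels), "extrinsics" (4x4, takes a point from camera to world coordinates). Camera axes: x right, y up, looking along -z (the intrinsics and any distortion apply to the point x, -y, -z); pixel columns grow to the right and rows downward; lengths in m; the calibration is good to about 2 mm. A picture is of the moment at which its call begins. get_calibration takes no time and is no camera call.
- r.finish_job(): hands the job in; it is judged then, once.
The state is a dict: "time_s": time; "joints": joint angles; "joint_velocities": joint speeds; "effort": joint torques, N m; "tcp_pos": TCP position; "ee_rot": TCP orientation; "wrist_force": force on the tool from outside, world axes, zero at the start; "moment": the same for the moment, N m; "gripper_width": opening from 0.0 (shut) to 1.0 (fully open); "gripper_force": force on a finger pad.
Only numpy, scipy, OpenCV 4.12 (cv2) and the standard library are available. Lean on these libraries where they do the work, as an engineer would, in place of code of your own. Each camera call takes 0.05 s, during which the arm holds its last target. There are 200 camera calls.

### The job

The black menu panel has slid out of the end of its wooden stand. Slide it along its groove until it is fully home against the brass end stop, then squeeze the red spring clip open, lower it well down over the top edges of the panel and the board behind it, near the middle, and let it close so that it grips both together, upright and square. Leave the cups, saucers and sugar jar where they are.

Things in the scene. Friction and masses are not known exactly. Their poses are not given: they have to be found in the camera images.
- stand: Brown wooden stand, fixed. Origin: counter level under the board's face; x to the panel side, y along the groove to the brass stop, z up. In mm: base x -60..60, y -125..100, z 0..20; upright board x -6..0, y -70..80, z 20..140; groove for the panel x 0..8.5; low lip x 8.5..16.5, y -60..80, z 20..50; brass end stop x 0..16.5, y 80..92, z 20..90. The groove's -y end is open.
- stand_top (a point): Where the clip belongs: middle of the top edges of board and panel taken together (about 14 mm thick together), at stand x +1, y 0, z 140 mm. Axes as the stand's.
- panel: Rigid black panel with a white cup picture, 7 (x) by 160 (y) by 120 mm high (z), about 110 g, standing on edge in the groove, top level with the board's. Origin: middle of its bottom edge; axes as the stand's. Home against the stop its origin is at stand y = 0; it starts 25 to 45 mm short of that (y negative). When home its free end is still 10 mm out past the board's end.
- panel_end (a point): Middle of the panel's free (-y) end face, 60 mm above its bottom edge: the face to push towards +y.
- clip: Red spring clip like a big clothes peg, 105 mm high, 40 mm wide (y), 90 g, standing jaw down. Origin: bottom centre, at the jaw tips; z up; jaw opens along x. Hinge pin at z 55 mm. Its handles spread in a V, 61 mm over the outer faces at the top; squeezed fully (10 N) they are parallel, 34 mm over all, the jaw tips 28 mm apart. An edge can go up to 35 mm deep between the jaws.
- clip_grip (a point): Between the clip's handles, 92 mm above the jaw tips: squeeze here, along the clip's x.
- clip_jaw (a joint): Turn of each clip arm, rad: 0 jaw closed and empty, 0.28 fully open; about 0.13 when gripping board and panel together.
- sugar: Amber glass sugar jar with steel cap, 64 mm wide, 110 mm high. Origin: bottom centre. Leave alone.
- saucer0: White saucer, 130 mm wide, 16 mm high, on the counter, right side. Origin: bottom centre. Leave alone.
- saucer1: The same, left side. Leave alone.
- cup0: White cup with a handle, 68 mm wide, 60 mm high, on saucer0. Origin: bottom centre. Leave alone.
- cup1: The same, on saucer1. Leave alone.

How it is judged:
By the outcome, as a careful person would: the job done as asked, in the order asked, and still so for the second after the job is handed in, with the robot touching nothing.
It also fails if it takes over 59 s, if anything falls off the work surface, if the arm or the gripper's body presses on something with over 40 N, if the wrist force passes 120 N, or if a joint passes its speed limit or range.

## Working session

There is one attempt and no reset: what is moved stays moved. The work goes in short steps, Python scripts to look and compute and a tool call to move; the robot and the scene stay as the last step left them, time stands still between calls to the robot, and variables do not carry over. Pictures are saved under pics/ and viewed, at most 10 in all, crops included, and the job is handed in when it is done.

Besides the shell and the picture viewer there is one more tool, called after "Request:" as name(argument=value, ...) on one line, values as JSON. jog_arm: Moves the arm, as the interface text tells. Scaled input: -1 to 1 covers 0.025 m each way for a shift and 8 degrees each way for a turn. Its arguments: {"type":"object","properties":{"plan":{"type":"string"}},"required":["plan"]}

```bash
mkdir -p pics; cat > h.py <<'E'
import numpy as np, cv2
from station import r
def cap(n,name=None):
    p,d=r.capture(n)
    if name: cv2.imwrite('pics/'+name,cv2.cvtColor(p,cv2.COLOR_RGB2BGR))
    c=r.get_calibration(n); K=np.array(c['mtx']);T=np.array(c['extrinsics'])
    v,u=np.mgrid[:d.shape[0],:d.shape[1]]
    P=np.stack([(u-K[0,2])/K[0,0]*d,-(v-K[1,2])/K[1,1]*d,-d],-1)@T[:3,:3].T+T[:3,3]
    P[d==0]=np.nan
    return p,d,P,K,T
E
python3 - <<'E'
from h import *
for n in('scene','top'):
    p,d,P,K,T=cap(n,n+'0.png'); print(n,K.tolist(),T.round(3).tolist(),(d>0).mean())
    np.savez(n+'0.npz',p=p,P=P,d=d)
s=r.sense();print(s['tcp_pos'],np.round(s['ee_rot'],3),s['gripper_width'],s['time_s'])
E
```

```text
scene [[469.9827781356905, 0.0, 256.382605529627], [0.0, 469.9827781356905, 198.05501070908662], [0.0, 0.0, 1.0]] [[0.857, -0.421, 0.297, 0.962], [0.515, 0.709, -0.481, -0.543], [-0.008, 0.565, 0.825, 1.056], [0.0, 0.0, 0.0, 1.0]] 0.9960428873697916
top [[474.65750072612894, 0.0, 256.0584223087407], [0.0, 474.65750072612894, 189.69819959028294], [0.0, 0.0, 1.0]] [[-0.008, 0.998, -0.066, 0.521], [-1.0, -0.008, 0.003, -0.001], [0.002, 0.066, 0.998, 1.23], [0.0, 0.0, 0.0, 1.0]] 0.996063232421875
[0.15860427 0.60398711 0.22155111] [[ 0.967 -0.254 -0.   ]
 [-0.254 -0.967 -0.002]
 [ 0.     0.002 -1.   ]] 0.9999913460360039 0.1
```

View pics/scene0.png

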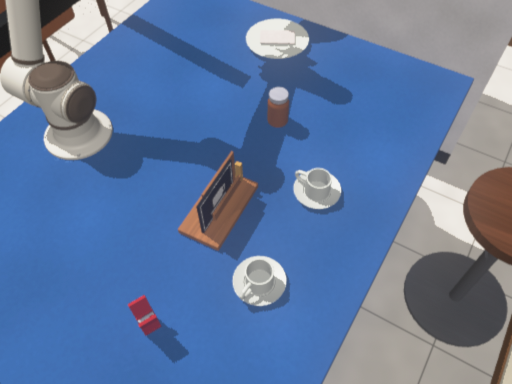

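View pics/top0.png

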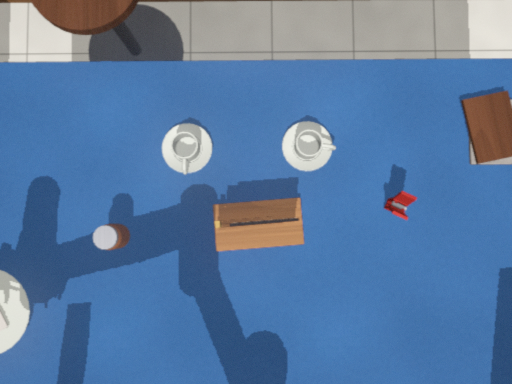

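The scene view shows the stand at about (218,205) px with its panel face towards the camera and the brass stop at (238,170). The clip is at (145,315) and the jar at (278,107). In the top view the stand spans (215..303, 198..250), the stop is on the left (world +y), and the clip is at (400,205).

```bash
python3 - <<'E'
from h import *
for n in('scene','top'):
    z=np.load(n+'0.npz');p=z['p'].astype(int);P=z['P'];R,G,B=p[...,0],p[...,1],p[...,2]
    inb=(abs(P[...,0]-.5)<.4)&(abs(P[...,1])<.5)
    print(n,'table z',np.nanmedian(P[inb&(B>R+40)][:,2]))
    red=inb&(R>110)&(G<60)&(B<70)&(P[...,2]>.006)&(P[...,1]<-.2)
    q=P[red];print('clip',len(q),q.min(0).round(3),q.max(0).round(3))
    for lo,hi in((.01,.045),(.045,.075),(.085,.12)):
        k=q[(q[:,2]>lo)&(q[:,2]<hi)]
        if len(k)>5: print(lo,len(k),k.mean(0).round(4),cv2.minAreaRect((k[:,:2]*1000).astype(np.float32)))
    reg=(P[...,0]>.3)&(P[...,0]<.62)&(abs(P[...,1])<.16)
    nb=reg&(B<R+30)
    for nm,lo,hi,m in(('base',.014,.026,(R>G+25)),('top',.132,.15,R>-1),('topblack',.132,.15,(R<70)),('brass',.082,.098,(R>G)&(G>B+40)),('lip',.045,.056,R>G+25)):
        k=P[nb&m&(P[...,2]>lo)&(P[...,2]<hi)]
        if len(k)>4:print(nm,len(k),k.mean(0).round(4),k.min(0).round(3),k.max(0).round(3),cv2.minAreaRect((k[:,:2]*1000).astype(np.float32)))
    k=P[reg&(abs(R-B)<25)&(R<70)&(P[...,2]>.06)]
    print('panel',len(k),np.nanmin(k,0).round(3),np.nanmax(k,0).round(3),cv2.minAreaRect((k[:,:2]*1000).astype(np.float32)))
    im=p.astype(np.uint8)[...,::-1]
    for nm,c in(('st',(150,150,270,260) if n=='scene' else (205,185,310,260)),('cl',(120,285,170,340) if n=='scene' else (375,180,425,230))):
        cv2.imwrite(f'pics/{n}_{nm}.png',cv2.resize(im[c[1]:c[3],c[0]:c[2]],(395,300)))
a=[cv2.imread(f'pics/{n}_{m}.png') for n in('scene','top') for m in('st','cl')]
cv2.imwrite('pics/crops.png',np.vstack([np.hstack(a[:2]),np.hstack(a[2:])]))
E
```

```text
scene table z 0.0009920288205589323
clip 101 [ 0.534 -0.381  0.018] [ 0.589 -0.348  0.102]
0.01 67 [ 0.571  -0.3658  0.032 ] ((571.41796875, -365.12469482421875), (31.54659080505371, 3.1031887531280518), 63.71599197387695)
0.045 25 [ 0.5591 -0.3627  0.0563] ((559.5740966796875, -358.3138732910156), (31.87053108215332, 31.82715606689453), 59.78496170043945)
0.085 7 [ 0.5704 -0.3694  0.0968] ((561.3565673828125, -363.2433166503906), (20.39750862121582, 50.936012268066406), 68.7047119140625)
base 1803 [ 0.5353 -0.038   0.0209] [ 0.455 -0.127  0.014] [0.583 0.104 0.026] ((515.7044677734375, -10.599349975585938), (121.58645629882812, 226.71023559570312), 4.479400634765625)
top 385 [ 0.5184 -0.0122  0.1399] [ 0.503 -0.103  0.132] [0.532 0.084 0.146] ((516.8594360351562, -9.678985595703125), (17.215057373046875, 187.9267578125), 4.413348197937012)
topblack 144 [ 0.5222 -0.0244  0.1402] [ 0.512 -0.103  0.132] [0.531 0.057 0.146] ((521.428466796875, -23.223106384277344), (8.301621437072754, 160.21519470214844), 4.2879958152771)
brass 18 [0.5164 0.0883 0.0911] [0.509 0.082 0.086] [0.523 0.095 
[... 1271 characters left out ...]
05609226226807)
topblack 48 [ 0.52   -0.0235  0.1387] [ 0.515 -0.095  0.133] [0.526 0.047 0.144] ((520.256103515625, -24.310447692871094), (2.8545074462890625, 142.61563110351562), 4.299945831298828)
brass 34 [0.5154 0.0895 0.088 ] [0.508 0.083 0.083] [0.522 0.095 0.093] ((515.2105712890625, 88.999267578125), (12.292757987976074, 14.376245498657227), 89.58308410644531)
lip 166 [0.5253 0.017  0.049 ] [ 0.513 -0.056  0.045] [0.534 0.083 0.056] ((521.4395751953125, 13.374267578125), (16.467824935913086, 140.16546630859375), 4.264294147491455)
panel 48 [ 0.515 -0.095  0.133] [0.526 0.047 0.144] ((520.256103515625, -24.310447692871094), (2.8545074462890625, 142.61563110351562), 4.299945831298828)
```

View pics/crops.png

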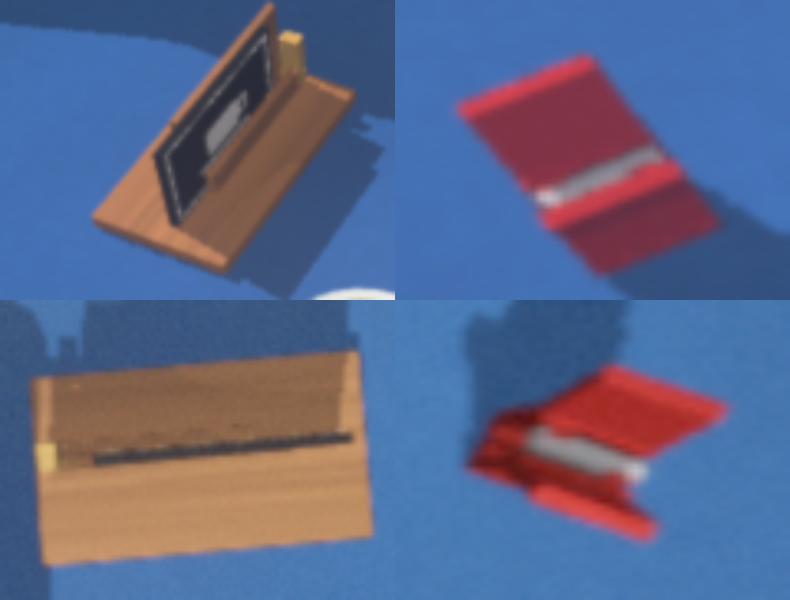

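The crops agree with the sizes given. The stand is at yaw ≈4.35° and origin ≈(0.514, 0.003). The panel is about 27 mm short of home. The clip is at ≈(0.561, −0.357), yaw ≈ −27°. I'll shut the gripper and turn to the pushing yaw first.

```bash
cat >> h.py <<'E'
from scipy.spatial.transform import Rotation as Rn
A=np.radians(4.35); SO=np.array([.5142,.0026,0]); SR=Rn.from_euler('z',A).as_matrix()
def down(yang): # tool y at world angle yang (deg), z down
    a=np.radians(yang); y=np.array([np.cos(a),np.sin(a),0]); z=np.array([0,0,-1.]); return np.c_[np.cross(y,z),y,z]
def stand(x,y,z): return SO+SR@np.array([x,y,z])
def go(pos,yang):
    s=r.sense(); R0=np.array(s['ee_rot']); R1=down(yang)
    print('t',round(s['time_s'],2),'turn units(first)',(np.degrees(Rn.from_matrix(R0.T@R1).as_rotvec())/8).round(2),
     'shift units after turn',(R1.T@(np.array(pos)-s['tcp_pos'])/.025).round(2),'tcp in stand mm',(SR.T@(s['tcp_pos']-SO)*1e3).round(1),'F',np.round(s['wrist_force'],1),'grip',round(s['gripper_width']*87,1))
E
python3 -c "
from h import *
go(stand(.004,-.14,.2),184.35)"
```

```text
t 0.1 turn units(first) [ 0.01 -0.01  8.87] shift units after turn [ 30.67 -12.52   0.86] tcp in stand mm [-309.   626.6  221.6] F [ 0.8 -0.3  0. ] grip 87.0
```

Request:
jog_arm(plan="0 0 0 0 0 0.98 1;0 0 0 0 0 0.98 1;0 0 0 0 0 0.98 1;0 0 0 0 0 0.98 1;0 0 0 0 0 0.98 1;0 0 0 0 0 0.98 1;0 0 0 0 0 0.98 1;0 0 0 0 0 0.98 1;0 0 0 0 0 0.98 1;0 0 0 0 0 0.05 1")

```text
time_s: 1.1
tcp_pos: [0.1586, 0.6042, 0.222]
ee_rot: [[0.075, -0.997, -0.0], [-0.997, -0.075, -0.001], [0.001, 0.0, -1.0]]
wrist_force: [-0.1, -0.5, -0.2]
gripper_width: 0.171
gripper_force: 0.0
```

Request:
jog_arm(plan="1 -0.41 0 0 0 0 1;1 -0.41 0 0 0 0 1;1 -0.41 0 0 0 0 1;1 -0.41 0 0 0 0 1;1 -0.41 0 0 0 0 1;1 -0.41 0 0 0 0 1;1 -0.41 0 0 0 0 1;1 -0.41 0 0 0 0 1;1 -0.41 0 0 0 0 1;1 -0.41 0 0 0 0 1")

```text
time_s: 2.1
tcp_pos: [0.28, 0.3617, 0.2224]
ee_rot: [[0.079, -0.997, -0.0], [-0.997, -0.079, -0.0], [0.0, 0.0, -1.0]]
wrist_force: [0.4, 1.1, -0.1]
gripper_width: 0.006
gripper_force: 0.0
```

Request:
jog_arm(plan="1 -0.41 0 0 0 0 1;1 -0.41 0 0 0 0 1;1 -0.41 0 0 0 0 1;1 -0.41 0 0 0 0 1;1 -0.41 0 0 0 0 1;1 -0.41 0 0 0 0 1;1 -0.41 0 0 0 0 1;1 -0.41 0 0 0 0 1;1 -0.41 0 0 0 0 1;1 -0.41 0 0 0 0 1")

```text
time_s: 3.1
tcp_pos: [0.4011, 0.1203, 0.2226]
ee_rot: [[0.079, -0.997, 0.0], [-0.997, -0.079, 0.0], [-0.0, -0.0, -1.0]]
wrist_force: [0.2, -0.6, 0.6]
gripper_width: 0.008
gripper_force: 0.0
```

Request:
jog_arm(plan="1 -0.41 0 0 0 0 1;1 -0.41 0 0 0 0 1;1 -0.41 0 0 0 0 1;1 -0.41 0 0 0 0 1;1 -0.41 0 0 0 0 1;1 -0.41 0 0 0 0 1;1 -0.41 0 0 0 0 1;1 -0.41 0 0 0 0 1;1 -0.41 0 0 0 0 1;1 -0.41 0 0 0 0 1")

```text
time_s: 4.1
tcp_pos: [0.5221, -0.1212, 0.2223]
ee_rot: [[0.078, -0.997, -0.0], [-0.997, -0.078, 0.0], [-0.0, 0.0, -1.0]]
wrist_force: [-0.2, 0.8, 0.9]
gripper_width: 0.005
gripper_force: 0.0
```

```bash
python3 -c "
from h import *
go(stand(.004,-.14,.08),184.35)"
```

```text
t 4.1 turn units(first) [0.   0.   0.02] shift units after turn [ 0.64 -0.22  5.69] tcp in stand mm [  -1.5 -124.1  222.3] F [-0.2  0.8  0.9] grip 0.5
```

Request:
jog_arm(plan="0.64 -0.22 0 0 0 0 1;0 0 0.7 0 0 0 1;0 0 0.7 0 0 0 1;0 0 0.7 0 0 0 1;0 0 0.7 0 0 0 1;0 0 0.7 0 0 0 1;0 0 0.7 0 0 0 1;0 0 0.7 0 0 0 1;0 0 0.7 0 0 0 1;0 0 0.09 0 0 0 1")

```text
time_s: 5.1
tcp_pos: [0.5268, -0.1357, 0.078]
ee_rot: [[0.077, -0.997, -0.005], [-0.997, -0.077, 0.0], [-0.001, 0.005, -1.0]]
wrist_force: [-0.1, -0.3, 0.0]
gripper_width: 0.004
gripper_force: 0.0
```

Request:
jog_arm(plan="-0.15 0 0 0 0 0 1;-0.15 0 0 0 0 0 1;-0.15 0 0 0 0 0 1;-0.15 0 0 0 0 0 1;-0.15 0 0 0 0 0 1;-0.15 0 0 0 0 0 1;-0.15 0 0 0 0 0 1;-0.15 0 0 0 0 0 1;-0.15 0 0 0 0 0 1;-0.15 0 0 0 0 0 1")

```text
time_s: 6.1
tcp_pos: [0.5259, -0.0982, 0.0805]
ee_rot: [[0.076, -0.997, 0.0], [-0.997, -0.076, -0.0], [0.0, -0.0, -1.0]]
wrist_force: [0.7, -1.1, 0.7]
gripper_width: 0.006
gripper_force: 0.8
```

```bash
python3 -c "
from h import *
go(stand(.004,-.0895,.08),184.35)"
```

```text
t 6.1 turn units(first) [-0. -0. -0.] shift units after turn [-0.48  0.    0.02] tcp in stand mm [   4.  -101.4   80.5] F [ 0.7 -1.1  0.7] grip 0.5
```

Request:
jog_arm(plan="-0.05 0 0 0 0 0 1;-0.05 0 0 0 0 0 1;-0.05 0 0 0 0 0 1;-0.05 0 0 0 0 0 1;-0.05 0 0 0 0 0 1;-0.05 0 0 0 0 0 1;-0.05 0 0 0 0 0 1;-0.03 0 0 0 0 0 1;-0.02 0 0 0 0 0 1;-0.02 0 0 0 0 0 1")

```text
time_s: 7.1
tcp_pos: [0.525, -0.0878, 0.0803]
ee_rot: [[0.075, -0.997, 0.0], [-0.997, -0.075, 0.0], [-0.0, -0.0, -1.0]]
wrist_force: [-0.2, -1.3, 0.4]
gripper_width: 0.004
gripper_force: 0.8
```

```bash
python3 -c "
from h import *
go(stand(.004,-.0895,.08),184.35)"
```

```text
t 7.1 turn units(first) [-0.  0. -0.] shift units after turn [-0.06 -0.    0.01] tcp in stand mm [  3.9 -91.   80.3] F [-0.2 -1.3  0.4] grip 0.3
```

Force is still only about 1 N, so the panel hasn't reached the stop. I'll creep on.

Request:
jog_arm(plan="-0.02 0 0 0 0 0 1;-0.02 0 0 0 0 0 1;-0.02 0 0 0 0 0 1;-0.02 0 0 0 0 0 1;-0.02 0 0 0 0 0 1;0 0 0 0 0 0 1;0 0 0 0 0 0 1;0 0 0 0 0 0 1;0 0 0 0 0 0 1;0 0 0 0 0 0 1")

```text
time_s: 8.1
tcp_pos: [0.5247, -0.0853, 0.0802]
ee_rot: [[0.075, -0.997, -0.0], [-0.997, -0.075, 0.0], [-0.0, 0.0, -1.0]]
wrist_force: [-0.2, -0.1, 0.7]
gripper_width: 0.012
gripper_force: 0.2
```

```bash
python3 -c "
from h import *
go(stand(.004,-.0895,.08),184.35)"
```

```text
t 8.1 turn units(first) [ 0.  0. -0.] shift units after turn [ 0.04 -0.01  0.01] tcp in stand mm [  3.8 -88.4  80.2] F [-0.2 -0.1  0.7] grip 1.0
```

Request:
jog_arm(plan="-0.02 0 0 0 0 0 1;-0.02 0 0 0 0 0 1;-0.02 0 0 0 0 0 1;-0.02 0 0 0 0 0 1;0 0 0 0 0 0 1;0 0 0 0 0 0 1;0 0 0 0 0 0 1;0 0 0 0 0 0 1;0 0 0 0 0 0 1;0 0 0 0 0 0 1")

```text
time_s: 9.1
tcp_pos: [0.5246, -0.0849, 0.0805]
ee_rot: [[0.075, -0.997, -0.0], [-0.997, -0.075, -0.002], [0.002, 0.001, -1.0]]
wrist_force: [0.6, -8.4, 1.3]
gripper_width: 0.002
gripper_force: 4.1
```

```bash
python3 -c "
from h import *
go(stand(.004,-.0895,.08),184.35)
p,d,P,K,T=cap('scene')
i=p[150:260,150:270,::-1];j=cap('top')[0][185:260,205:310,::-1]
cv2.imwrite('pics/push.png',np.hstack([cv2.resize(i,(400,366)),cv2.resize(j,(400,366))]))"
```

```text
t 9.1 turn units(first) [ 0.   -0.01 -0.  ] shift units after turn [ 0.06 -0.01  0.02] tcp in stand mm [  3.7 -88.   80.5] F [ 0.6 -8.4  1.3] grip 0.2
```

View pics/push.png

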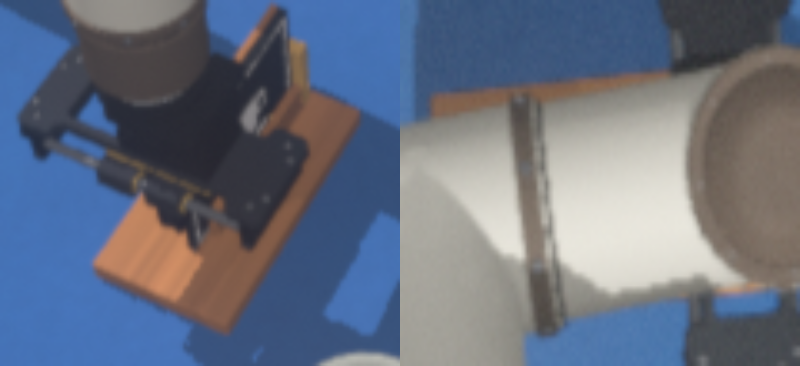

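The left half shows the panel's far end against the brass stop at about (290,60) px. The right half is mostly hidden by the arm. With the 8.4 N stop contact, the panel is home. Now I'll retreat, rise, and look at both.

Request:
jog_arm(plan="0.3 0 0 0 0 0 1;0.7 0 0 0 0 0 1;1 0 0 0 0 0 1;0 0 -0.8 0 0 0 1;0 0 -1 0 0 0 1;0 0 -1 0 0 0 1;0 0 -1 0 0 0 1;0 0 -1 0 0 0 1;0 0 -1 0 0 0 1;1 0 0 0 0 0 -1")

```text
time_s: 10.2
tcp_pos: [0.5325, -0.157, 0.2296]
ee_rot: [[0.079, -0.997, 0.009], [-0.997, -0.079, 0.0], [0.001, -0.008, -1.0]]
wrist_force: [0.2, 0.7, 0.4]
gripper_width: 0.042
gripper_force: 0.0
```

Request:
jog_arm(plan="1 0 0 0 0 -1 -1;1 0 0 0 0 -1 -1;1 0 0 0 0 -1 -1;0 0 0 0 0 -0.9 -1;0 0 0 0 0 0 -1;0 0 0 0 0 0 -1;0 0 0 0 0 0 -1;0 0 0 0 0 0 -1;0 0 0 0 0 0 -1;0 0 0 0 0 0 -1")

```text
time_s: 11.2
tcp_pos: [0.5462, -0.2307, 0.2254]
ee_rot: [[0.581, -0.814, 0.0], [-0.814, -0.581, 0.0], [0.0, -0.0, -1.0]]
wrist_force: [0.6, -0.1, -0.1]
gripper_width: 0.921
gripper_force: 0.0
```

```bash
python3 - <<'E'
from h import *
ims=[]
for n in('scene','top'):
    p,d,P,K,T=cap(n); ims.append(p); np.savez(n+'1.npz',p=p,P=P,d=d)
    p=p.astype(int);R,G,B=p[...,0],p[...,1],p[...,2]
    reg=(P[...,0]>.3)&(P[...,0]<.62)&(abs(P[...,1])<.16)
    k=P[reg&(P[...,2]>.132)&(P[...,2]<.15)&(R<70)]; w=P[reg&(P[...,2]>.132)&(P[...,2]<.15)]
    for nm,q in(('black',k),('all',w)):
        s=(q-SO)@SR*1e3; print(n,nm,len(s),s.mean(0).round(1),np.percentile(s,[1,99],axis=0).round(1).tolist())
    red=(R>90)&(R>2*G)&(R>2*B)&(P[...,2]>.085)&(P[...,1]<-.25)&(P[...,2]<.12)
    q=P[red]; print('clip top',len(q),cv2.minAreaRect((q[:,:2]*1000).astype(np.float32)),np.median(q[:,2]))
    # each handle's top bar: line fit
    from scipy.cluster.vq import kmeans2
    c,l=kmeans2(q[:,:2],2,seed=1,minit='++')
    for i in(0,1):
        m=q[l==i][:,:2]; v=np.linalg.svd(m-m.mean(0))[2][0]; print('bar',m.mean(0).round(4),len(m),np.degrees(np.arctan2(v[1],v[0])).round(1))
i=ims[0];j=ims[1]
cv2.imwrite('pics/s2.png',np.hstack([cv2.resize(i[145:345,120:320,::-1],(400,400)),cv2.resize(j[165:265,205:305,::-1],(400,400))]))
go([.561,-.357,.2],153)
E
```

```text
scene black 143 [  5.4   7.4 140. ] [[0.4, -62.9, 132.3], [9.4, 77.4, 144.1]]
scene all 325 [  3.2   6.3 140.1] [[-5.1, -65.8, 132.6], [9.7, 77.0, 144.8]]
clip top 104 ((558.8721313476562, -358.184814453125), (36.44292068481445, 59.44818878173828), 63.2933349609375) 0.10223113274216339
bar [ 0.5353 -0.3468] 44 -117.0
bar [ 0.5821 -0.3696] 60 -115.3
top black 72 [  3.3  35.5 138.2] [[1.1, -31.3, 134.4], [5.9, 76.3, 142.9]]
top all 320 [  0.8  16.5 138.3] [[-5.9, -45.1, 133.7], [7.4, 78.5, 143.1]]
clip top 0 ((0.0, 0.0), (0.0, 0.0), 0.0) nan
  return _methods._mean(a, axis=axis, dtype=dtype,
  ret = ret.dtype.type(ret / rcount)
Traceback (most recent call last):
ValueError: Empty input is not supported.
```

The panel's dark top edge now reaches stand y ≈ +77 mm in both views, which is home to within a pixel. The clip is at (0.5585, −0.357) with yaw −26.5°.

```bash
python3 -c "
from h import *
go([.5585,-.357,.2],153.3)"
```

```text
t 11.3 turn units(first) [-0.    0.    7.78] shift units after turn [ 4.29 -2.71  1.01] tcp in stand mm [  14.2 -235.1  225.4] F [-0.4  0.5  0.7] grip 84.2
```

Request:
jog_arm(plan="0 0 0 0 0 1 -1;0 0 0 0 0 1 -1;0 0 0 0 0 1 -1;0 0 0 0 0 1 -1;0 0 0 0 0 1 -1;0 0 0 0 0 1 -1;0 0 0 0 0 1 -1;0 0 0 0 0 0.78 -1;0 0 0 0 0 0 -1;0 0 0 0 0 0 -1")

```text
time_s: 12.3
tcp_pos: [0.5462, -0.2309, 0.2253]
ee_rot: [[-0.447, -0.894, 0.0], [-0.894, 0.447, -0.0], [0.0, -0.0, -1.0]]
wrist_force: [-0.2, 0.0, 0.1]
gripper_width: 1.0
gripper_force: 0.0
```

Request:
jog_arm(plan="0.86 -0.54 0.2 0 0 0 -1;0.86 -0.54 0.2 0 0 0 -1;0.86 -0.54 0.2 0 0 0 -1;0.86 -0.54 0.2 0 0 0 -1;0.86 -0.54 0.2 0 0 0 -1;0 0 0 0 0 0 -1;0 0 0 0 0 0 -1;0 0 0 0 0 0 -1;0 0 0 0 0 0 -1;0 0 0 0 0 0 -1")

```text
time_s: 13.3
tcp_pos: [0.5584, -0.3566, 0.2009]
ee_rot: [[-0.448, -0.894, 0.001], [-0.894, 0.448, -0.0], [-0.0, -0.001, -1.0]]
wrist_force: [0.3, -0.0, -0.1]
gripper_width: 0.999
gripper_force: 0.0
```

```bash
python3 - <<'E'
from h import *
go([.5585,-.357,.073],153.3)
i=cap('scene')[0];j=cap('top')[0]
cv2.imwrite('pics/s3.png',np.hstack([cv2.resize(i[145:345,100:300,::-1],(400,400)),cv2.resize(j[165:265,205:305,::-1],(400,400))]))
E
```

```text
t 13.3 turn units(first) [-0.01  0.    0.01] shift units after turn [ 0.01 -0.01  5.12] tcp in stand mm [  16.9 -361.5  200.9] F [ 0.3 -0.  -0.1] grip 86.9
```

View pics/s3.png

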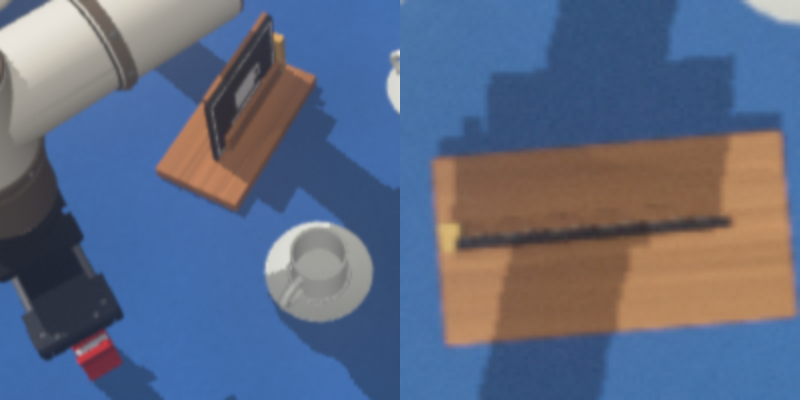

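In the right half the panel's black edge, (460..730, 235), meets the brass stop at (450,235), so it is home. On the left, the gripper is over the clip at (95,350). Descending to squeeze it.

Request:
jog_arm(plan="0 0 0.7 0 0 0 -1;0 0 0.7 0 0 0 -1;0 0 0.7 0 0 0 -1;0 0 0.7 0 0 0 -1;0 0 0.7 0 0 0 -1;0 0 0.7 0 0 0 -1;0 0 0.5 0 0 0 -1;0 0 0.3 0 0 0 -1;0 0 0.1 0 0 0 -1;0 0 0 0 0 0 -1")

```text
time_s: 14.4
tcp_pos: [0.5584, -0.3574, 0.073]
ee_rot: [[-0.449, -0.893, 0.0], [-0.893, 0.449, -0.0], [0.0, -0.0, -1.0]]
wrist_force: [-0.1, 0.2, 0.1]
gripper_width: 0.998
gripper_force: 0.0
```

Request:
jog_arm(plan="0 0 0 0 0 0 1;0 0 0 0 0 0 1;0 0 0 0 0 0 1;0 0 0 0 0 0 1;0 0 0 0 0 0 1;0 0 0 0 0 0 1;0 0 0 0 0 0 1;0 0 0 0 0 0 1;0 0 0 0 0 0 1;0 0 0 0 0 0 1")

```text
time_s: 15.4
tcp_pos: [0.555, -0.3564, 0.0751]
ee_rot: [[-0.449, -0.893, -0.007], [-0.893, 0.449, 0.002], [0.002, 0.007, -1.0]]
wrist_force: [-7.3, 4.5, 15.6]
gripper_width: 0.405
gripper_force: 29.9
```

Request:
jog_arm(plan="0 0 -0.2 0 0 0 1;0 0 -0.5 0 0 0 1;0 0 -0.8 0 0 0 1;0 0 -0.8 0 0 0 1;0 0 -0.8 0 0 0 1;0 0 -0.8 0 0 0 1;0 0 -0.8 0 0 0 1;0 0 -0.8 0 0 0 1;0 0 -0.8 0 0 0 1;0 0 -0.8 0 0 0 1")

```text
time_s: 16.4
tcp_pos: [0.5585, -0.3574, 0.2514]
ee_rot: [[-0.45, -0.893, 0.001], [-0.893, 0.45, -0.0], [-0.0, -0.001, -1.0]]
wrist_force: [-0.1, -0.8, -0.9]
gripper_width: 0.399
gripper_force: 27.9
```

```bash
python3 - <<'E'
from h import *
go(stand(.001,0,.26),184.35)
p,d,P,K,T=cap('scene'); np.savez('scene2.npz',p=p,P=P)
s=r.sense();u=K@np.linalg.inv(T)[:3]@np.r_[s['tcp_pos'],1]
q=np.linalg.inv(T)@np.r_[s['tcp_pos'],1];cx=int(K[0,0]*q[0]/-q[2]+K[0,2]);cy=int(-K[1,1]*q[1]/-q[2]+K[1,2])
print(cx,cy);m=60
cv2.imwrite('pics/s4.png',cv2.resize(p[max(cy-m,0):cy+m,max(cx-m,0):cx+m,::-1],(600,600)))
R,G,B=[p[...,i].astype(int) for i in range(3)]
k=(R>90)&(R>2*G)&(R>2*B)&(P[...,1]<-.25);Q=(P[k]-s['tcp_pos'])@np.array(s['ee_rot'])*1e3
print(len(Q),np.percentile(Q,[2,98],axis=0).round(1).tolist())
for lo in range(-30,80,10):
    z=Q[(Q[:,2]>=lo)&(Q[:,2]<lo+10)]
    if len(z)>3: print(lo,len(z),z[:,:2].min(0).round(1),z[:,:2].max(0).round(1))
E
```

```text
t 16.4 turn units(first) [-0.01  0.   -3.88] shift units after turn [-14.49   0.63  -0.34] tcp in stand mm [  16.8 -362.3  251.4] F [-0.1 -0.8 -0.9] grip 34.7
124 280Traceback (most recent call last):
  File "<stdin>", line 10, in <module>
    return _quantile_unchecked(
        a, q, axis, out, overwrite_input, method, keepdims, weights)
    return _ureduce(a,
                    func=_quantile_ureduce_func,
    ...<5 lines>...
                    overwrite_input=overwrite_input,
                    method=method)
    r = func(a, **kwargs)
    result = _quantile(arr,
                       quantiles=q,
    ...<2 lines>...
                       out=out,
                       weights=wgt)
    slices_having_nans = np.isnan(arr[-1, ...])
                                  ~~~^^^^^^^^^
IndexError: index -1 is out of bounds for axis 0 with size 0
```

View pics/s4.png

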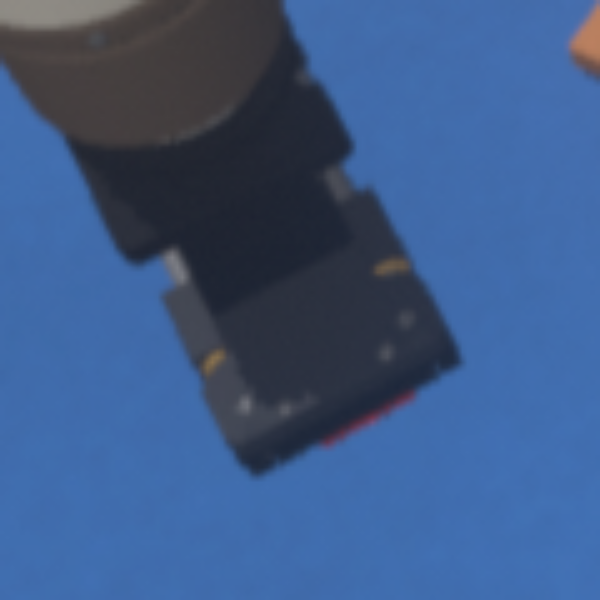

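Only the clip's lower edge shows below the gripper, at (370,418) px. The opening of 34.7 mm confirms it is squeezed fully. Carrying it over the stand.

Request:
jog_arm(plan="0 0 -0.1 0 0 -0.4 1;0 0 -0.1 0 0 -0.5 1;0 0 -0.14 0 0 -0.6 1;0 0 0 0 0 -0.6 1;0 0 0 0 0 -0.6 1;0 0 0 0 0 -0.5 1;0 0 0 0 0 -0.4 1;0 0 0 0 0 -0.28 1;0 0 0 0 0 0 1;0 0 0 0 0 0 1")

```text
time_s: 17.45
tcp_pos: [0.5582, -0.3573, 0.2585]
ee_rot: [[0.075, -0.997, -0.0], [-0.997, -0.075, 0.0], [-0.0, 0.0, -1.0]]
wrist_force: [-0.3, 1.2, -1.1]
gripper_width: 0.405
gripper_force: 27.9
```

Request:
jog_arm(plan="-0.4 0.03 0 0 0 0 1;-0.7 0.03 0 0 0 0 1;-0.8 0.03 0 0 0 0 1;-0.8 0.03 0 0 0 0 1;-0.8 0.03 0 0 0 0 1;-0.8 0.03 0 0 0 0 1;-0.8 0.03 0 0 0 0 1;-0.8 0.03 0 0 0 0 1;-0.8 0.03 0 0 0 0 1;-0.8 0.03 0 0 0 0 1")

```text
time_s: 18.45
tcp_pos: [0.5358, -0.1689, 0.2591]
ee_rot: [[0.076, -0.997, 0.001], [-0.997, -0.076, 0.0], [-0.0, -0.001, -1.0]]
wrist_force: [0.3, -0.3, -1.2]
gripper_width: 0.407
gripper_force: 27.9
```

Request:
jog_arm(plan="-0.8 0.03 0 0 0 0 1;-0.8 0.03 0 0 0 0 1;-0.8 0.03 0 0 0 0 1;-0.8 0.03 0 0 0 0 1;-0.8 0.03 0 0 0 0 1;-0.8 0.03 0 0 0 0 1;-0.8 0.03 0 0 0 0 1;-0.6 0.03 0 0 0 0 1;-0.4 0.03 0 0 0 0 1;0 0 0 0 0 0 1")

```text
time_s: 19.45
tcp_pos: [0.5168, -0.0055, 0.2591]
ee_rot: [[0.078, -0.997, 0.001], [-0.997, -0.078, 0.0], [-0.0, -0.001, -1.0]]
wrist_force: [0.5, 0.3, -0.7]
gripper_width: 0.402
gripper_force: 27.9
```

```bash
python3 - <<'E'
from h import *
go(stand(.001,0,.184),184.35)
p,d,P,K,T=cap('scene')
s=r.sense()
q=np.linalg.inv(T)@np.r_[s['tcp_pos'],1];cx=int(K[0,0]*q[0]/-q[2]+K[0,2]);cy=int(-K[1,1]*q[1]/-q[2]+K[1,2])
m=60
cv2.imwrite('pics/s5.png',cv2.resize(p[max(cy-m+20,0):cy+m+20,max(cx-m,0):cx+m,::-1],(600,600)))
R,G,B=[p[...,i].astype(int) for i in range(3)]
k=(R>90)&(R>2.2*G)&(R>2*B)&(P[...,2]>.15)&(abs(P[...,1])<.1);Q=(P[k]-SO)@SR*1e3
print(len(Q),Q.min(0).round(1),Q.max(0).round(1)) if len(Q) else None
E
```

```text
t 19.45 turn units(first) [-0.    0.    0.01] shift units after turn [-0.33  0.04  3.  ] tcp in stand mm [  1.9  -8.3 259.1] F [ 0.5  0.3 -0.7] grip 35.0
303 [-28.2 -32.1 191.3] [ 22.5   7.5 293.1]
```

View pics/s5.png

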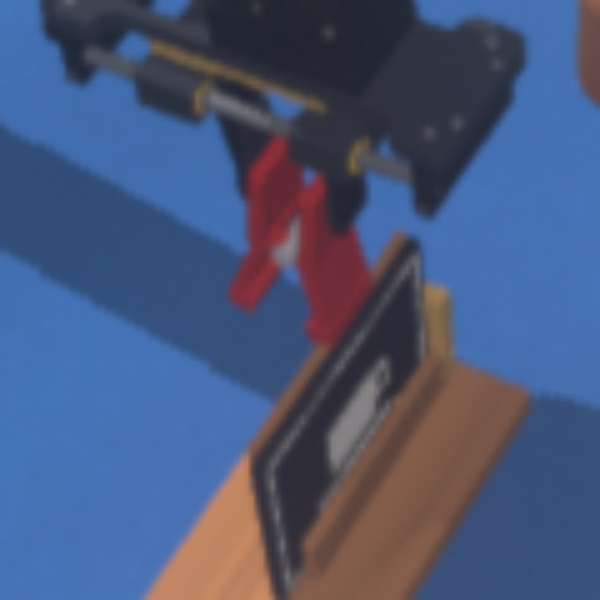

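The clip is held upright at about (300,240) px with its jaw open and the board edge below it at (330,340). I'll measure the clip in the gripper before lowering it.

```bash
python3 - <<'E'
from h import *
p,d,P,K,T=cap('scene')
R,G,B=[p[...,i].astype(int) for i in range(3)]
k=(R>90)&(R>2.2*G)&(R>2*B)&(P[...,2]>.15)&(abs(P[...,1])<.1);Q=(P[k]-SO)@SR*1e3
for lo in range(180,300,10):
    z=Q[(Q[:,2]>=lo)&(Q[:,2]<lo+10)]
    if len(z)>2: print(lo,len(z),z.min(0).round(1),z.max(0).round(1),np.median(z,0).round(1))
E
```

```text
190 37 [-28.1 -31.6 191.5] [ 23.2   0.8 200. ] [ 15.7 -23.3 197.7]
200 47 [-26.3 -31.9 200. ] [ 22.7   4.  209.9] [ 19.5 -21.1 204.6]
210 38 [-22.7 -31.7 210.3] [ 20.4   3.7 220. ] [ 18.3 -15.7 215.3]
220 36 [-19.  -32.3 220. ] [1.830e+01 1.000e-01 2.299e+02] [ 16.6 -19.7 226.1]
230 19 [-14.2 -31.8 230. ] [ 17.4  -5.1 239.6] [ 14.7 -23.3 233.8]
240 31 [-11.5 -31.  240.9] [ 16.8   7.8 248.8] [ -8.3 -23.1 245.7]
250 10 [-10.8 -31.7 251.6] [ 18.7 -28.5 259.9] [ 16.2 -30.5 256.2]
260 9 [ -9.  -32.1 263.1] [ 19.2 -29.2 269.9] [ 17.1 -30.4 267.2]
270 7 [ -8.4 -31.1 270.9] [ 20.5 -28.7 279.7] [ 17.5 -29.9 275.7]
280 43 [-15.9 -32.2 281.7] [ 20.9  -1.4 290. ] [ -4.9 -26.  288. ]
290 18 [-10.9 -29.3 290. ] [ 22.6  -5.6 293.1] [ -7.5 -16.4 290.6]
```

```bash
python3 - <<'E'
from h import *
p,d,P,K,T=cap('scene')
R,G,B=[p[...,i].astype(int) for i in range(3)]
k=(R>70)&(R>2.2*G)&(R>2*B)&(P[...,2]>.15)&(abs(P[...,1])<.1)
Q=(P-SO)@SR*1e3
for v in range(384):
    c=np.where(k[v])[0]
    if len(c): print(v,*[f"{u}:{Q[v,u,0]:.0f},{Q[v,u,1]:.0f},{Q[v,u,2]:.0f}" for u in c][:14])
E
```

```text
133 207:-10,-5,290
134 206:-11,-9,289 207:-9,-8,290 208:-7,-7,289
135 205:-10,-15,293 206:-9,-12,290 207:-7,-12,291 208:-4,-11,292
136 204:-14,-12,285 205:-9,-15,290 206:-8,-14,289 207:-5,-14,291 208:-4,-12,289
137 204:-10,-18,290 205:-8,-17,290 206:-6,-17,290 207:-5,-15,289
138 203:-11,-21,289 204:-10,-19,287 205:-7,-20,289 206:-6,-18,288
139 202:-12,-24,288 203:-9,-25,290 204:-8,-23,289 205:-5,-23,290 206:-3,-22,290
140 202:-10,-27,289 203:-7,-28,292 204:-6,-26,290 205:-5,-23,287
141 202:-9,-29,288 203:-6,-29,290 204:-4,-29,291
142 202:-9,-30,286 203:-6,-31,288 215:16,-17,285
143 202:-8,-32,285 203:-6,-31,285 212:-9,6,246 214:19,-25,291 215:18,-21,287
144 202:-8,-33,282 203:-8,-29,279 211:-9,2,247 212:-8,5,243 213:17,-26,289 214:19,-25,289 215:20,-24,287
145 202:-11,-30,275 203:-7,-31,278 210:-8,-3,249 211:-9,1,244 212:15,-28,286 213:18,-29,289 214:19,-26,286 215:20,-24,284
146 202:-11,-30,271 203:-7,-31,274 209:-8,-8,250 210:-8,-4,246 212:16,-30,285 213:19,-31,288 214:20,-29,287
147 202:-12,-29,267 203:-9,-30,269 209:-8,-8,247 212:16,-30,282 213:18,-30,283 214:20,-29,284
148 202:-
[... 2774 characters left out ...]
1,-15,206 221:21,-11,201
166 215:18,-32,220 216:18,-27,214 217:20,-27,215 218:19,-21,207 219:21,-19,207 220:20,-15,201 221:22,-13,201
167 215:17,-31,215 216:19,-29,213 217:19,-25,208 218:20,-23,207 219:21,-21,205 220:21,-17,200 221:20,-10,192
168 215:16,-30,209 216:18,-29,209 217:20,-28,208 218:20,-24,204 219:21,-21,201 220:21,-17,197
169 214:9,-24,194 215:16,-31,206 216:20,-32,210 217:20,-28,206 218:20,-24,201 219:22,-23,200
170 214:12,-29,198 215:16,-30,202 216:22,-35,210 217:21,-30,205 218:22,-27,201 219:22,-24,198
171 214:13,-31,197 215:16,-31,198 216:18,-30,199 217:22,-32,203 218:21,-27,197
172 215:17,-32,197 216:18,-30,195 217:21,-31,198 219:22,-25,192
173 216:17,-30,190 217:21,-31,194
```

The jaw's midline runs from x≈−2.5 mm at the tips to about +5 mm at the handles. So the clip leans about 5.5° towards +x in the grip and sits about 3.5 mm to −y. I'll tilt the tool to set it upright, centre it, and re-measure.

Request:
jog_arm(plan="-0.1 0.02 0 0.2 0 0 1;-0.1 0.02 0 0.2 0 0 1;-0.1 0.02 0 0.2 0 0 1;-0.1 0.01 0 0.09 0 0 1;-0.07 0 0 0 0 0 1;0 0 0 0 0 0 1;0 0 0 0 0 0 1;0 0 0 0 0 0 1;0 0 0 0 0 0 1;0 0 0 0 0 0 1")

```text
time_s: 20.6
tcp_pos: [0.5148, 0.0046, 0.2586]
ee_rot: [[0.075, -0.993, 0.096], [-0.997, -0.075, 0.007], [0.0, -0.096, -0.995]]
wrist_force: [0.1, -0.3, -1.6]
gripper_width: 0.404
gripper_force: 27.9
```

```bash
cat > clipm.py <<'E'
from h import *
s=r.sense(); print('tcp',(SR.T@(s['tcp_pos']-SO)*1e3).round(1),'tilt',np.round(s['ee_rot'],3)[:,2],'grip',round(s['gripper_width']*87,1))
Qs=[]
for i in range(4):
    p,d,P,K,T=cap('scene'); R,G,B=[p[...,i].astype(int) for i in range(3)]
    k=(R>70)&(R>2.2*G)&(R>2*B)&(P[...,2]>.09)&(abs(P[...,1])<.1); Qs.append(((P-SO)@SR*1e3)[k])
Q=np.vstack(Qs); ye=np.percentile(Q[:,1],5); print('z',np.percentile(Q[:,2],[1,99]),'y 5%,95%',ye,np.percentile(Q[:,1],95))
E=Q[abs(Q[:,1]-ye)<2.5]; zb=Q[:,2].min()
for z0 in range(int(zb),int(zb)+110,10):
    e=E[(E[:,2]>=z0)&(E[:,2]<z0+10)]
    L,Rr=e[e[:,0]<2][:,0],e[e[:,0]>2][:,0]
    print(z0+5,[np.percentile(a,[10,90]).round(1).tolist() if len(a)>2 else None for a in(L,Rr)])
E
python3 clipm.py
```

```text
tcp [  0.8   2.  258.6] tilt [ 0.096  0.007 -0.995] grip 35.2
z [193.39360906 290.2863764 ] y 5%,95% -20.242765149993428 11.21710284042426
194 [[-22.2, -15.3], [17.3, 26.2]]
204 [[-22.7, -15.1], [19.9, 25.4]]
214 [[-19.4, -15.4], [20.6, 24.3]]
224 [[-15.4, -13.6], [18.6, 21.7]]
234 [[-13.8, -10.5], [14.9, 18.8]]
244 [[-10.7, -7.6], [13.3, 16.6]]
254 [[-11.8, -7.8], [14.1, 17.1]]
264 [[-10.5, -8.4], [14.6, 18.1]]
274 [[-12.4, -8.8], [11.7, 16.4]]
284 [[-13.4, -8.0], [11.8, 17.3]]
294 [None, [12.7, 14.4]]
```

The clip is now upright, with the jaw midline at x≈2 mm all the way up, and y ≈ −1. Lowering straight down in two stages.

Request:
jog_arm(plan="-0.04 0.04 0.1 0 0 0 1;0 0.04 0.25 0 0 0 1;0 0.03 0.25 0 0 0 1;0 0.03 0.25 0 0 0 1;0 0.03 0.25 0 0 0 1;0 0.03 0.25 0 0 0 1;0 0.03 0.25 0 0 0 1;0 0.02 0.2 0 0 0 1;0 0.02 0.2 0 0 0 1;0 0 0 0 0 0 1")

```text
time_s: 21.8
tcp_pos: [0.5123, 0.0055, 0.2075]
ee_rot: [[0.075, -0.993, 0.094], [-0.997, -0.075, 0.007], [0.0, -0.095, -0.996]]
wrist_force: [-1.2, 0.8, -1.1]
gripper_width: 0.403
gripper_force: 27.9
```

```bash
python3 clipm.py
```

```text
tcp [ -1.7   3.  207.5] tilt [ 0.094  0.007 -0.996] grip 35.1
z [143.35004443 239.82778686] y 5%,95% -19.243553352298246 14.786673133019987
141 [[-25.0, -20.3], [15.1, 23.0]]
151 [[-23.8, -17.4], [15.8, 24.2]]
161 [[-22.2, -19.1], [16.2, 22.0]]
171 [[-18.8, -15.7], [14.0, 20.7]]
181 [[-16.6, -13.5], [12.3, 17.2]]
191 [[-14.0, -10.4], [8.8, 15.3]]
201 [[-14.9, -9.6], [11.4, 14.5]]
211 [[-14.6, -10.8], [11.9, 15.2]]
221 [[-13.9, -10.4], [10.5, 15.5]]
231 [[-15.1, -9.8], [9.1, 14.9]]
241 [[-14.3, -10.9], [9.3, 13.6]]
```

Request:
jog_arm(plan="0 -0.05 0 0 0 0 1;0 0.01 0.1 0 0 0 1;0 0.01 0.15 0 0 0 1;0 0.02 0.15 0 0 0 1;0 0.01 0.15 0 0 0 1;0 0.02 0.15 0 0 0 1;0 0.01 0.15 0 0 0 1;0 0.01 0.1 0 0 0 1;0 0.01 0.05 0 0 0 1;0 0 0 0 0 0 1")

```text
time_s: 23.0
tcp_pos: [0.5139, 0.0056, 0.1831]
ee_rot: [[0.075, -0.993, 0.096], [-0.997, -0.075, 0.007], [0.0, -0.096, -0.995]]
wrist_force: [-0.4, 0.1, -1.5]
gripper_width: 0.405
gripper_force: 27.9
```

```bash
python3 clipm.py; python3 - <<'E'
from h import *
p=cap('scene')[0]; cv2.imwrite('pics/s6.png',cv2.resize(p[125:245,160:280,::-1],(600,600)))
E
```

```text
tcp [-1.000e-01  3.000e+00  1.831e+02] tilt [ 0.096  0.007 -0.995] grip 35.3
z [118.60339822 214.8479149 ] y 5%,95% -19.159363124019745 15.266296970953306
120 [[-23.0, -17.4], [15.1, 25.6]]
130 [[-23.0, -18.6], [18.7, 24.6]]
140 [[-19.4, -15.6], [17.2, 22.6]]
150 [[-17.8, -14.0], [14.9, 20.4]]
160 [[-14.5, -9.7], [13.2, 16.6]]
170 [[-13.4, -8.6], [11.0, 16.6]]
180 [[-12.7, -9.1], [12.0, 17.3]]
190 [[-13.7, -8.4], [12.8, 16.7]]
200 [[-13.5, -9.6], [11.6, 16.7]]
210 [[-14.7, -8.7], [10.5, 17.4]]
220 [None, None]
```

View pics/s6.png

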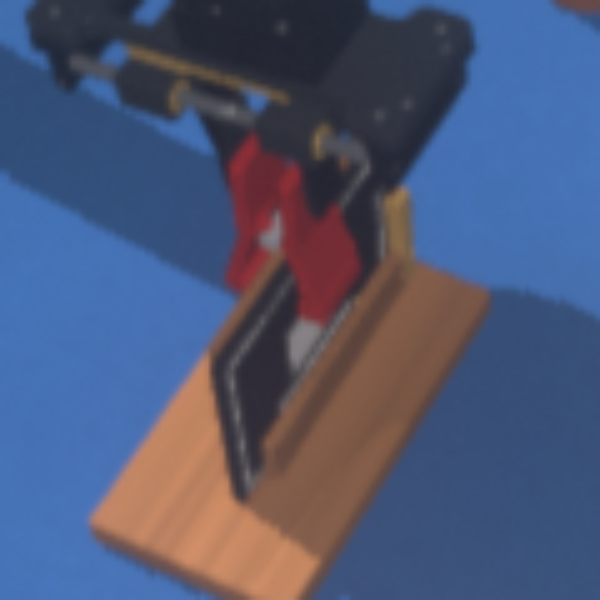

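The jaws straddle both edges near the middle, at about (280,260) px. The tips are about 28 mm down and there is no contact force. I'll go 2 mm lower, then open gradually.

Request:
jog_arm(plan="0 0.01 0.08 0 0 0 1;0 0 0 0 0 0 0.2;0 0 0 0 0 0 0.15;0 0 0 0 0 0 0.1;0 0 0 0 0 0 0.05;0 0 0 0 0 0 0;0 0 0 0 0 0 -0.04;0 0 0 0 0 0 -0.08;0 0 0 0 0 0 -0.12;0 0 0 0 0 0 -0.16")

```text
time_s: 24.25
tcp_pos: [0.5139, 0.0056, 0.1815]
ee_rot: [[0.076, -0.993, 0.096], [-0.997, -0.075, 0.007], [0.0, -0.096, -0.995]]
wrist_force: [1.4, -1.0, 0.3]
gripper_width: 0.567
gripper_force: 0.4
```

Request:
jog_arm(plan="0 0 0 0 0 0 -0.2;0 0 0 0 0 0 -0.25;0 0 0 0 0 0 -0.3;0 0 0 0 0 0 -0.4;0 0 0 0 0 0 -0.5;0 0 0 0 0 0 -0.6;0 0 0 0 0 0 -0.8;0 0 0 0 0 0 -1;0 0 0 0 0 0 -1;0 0 0 0 0 0 -1")

```text
time_s: 25.25
tcp_pos: [0.5139, 0.0056, 0.1813]
ee_rot: [[0.075, -0.993, 0.096], [-0.997, -0.075, 0.007], [0.0, -0.096, -0.995]]
wrist_force: [-0.6, 0.2, -0.0]
gripper_width: 0.99
gripper_force: 0.0
```

```bash
python3 clipm.py
```

```text
tcp [-1.000e-01  3.000e+00  1.813e+02] tilt [ 0.096  0.007 -0.995] grip 86.2
z [118.64752826 213.35456253] y 5%,95% -18.913192083731456 13.733528835286252
118 [None, [9.4, 18.8]]
128 [[-15.6, -14.1], [13.1, 20.3]]
138 [[-14.1, -10.2], [13.8, 19.6]]
148 [[-13.0, -9.4], [14.9, 18.2]]
158 [[-11.7, -8.2], [12.9, 18.3]]
168 [[-11.2, -7.9], [10.9, 18.3]]
178 [[-15.2, -9.8], [14.3, 20.5]]
188 [[-16.3, -11.6], [17.7, 21.6]]
198 [[-17.3, -13.4], [18.9, 22.1]]
208 [[-19.5, -15.0], [19.3, 24.8]]
218 [None, None]
```

Request:
jog_arm(plan="0 0 -0.2 0 0 0 -1;0 0.02 -0.4 0 0 0 -1;0 0 -0.5 0 0 0 -1;0 0 -0.5 0 0 0 -1;0 0 -0.6 0 0 0 -1;0 0 -0.8 0 0 0 -1;0 0 -0.8 0 0 0 -1;0 0 -0.8 0 0 0 -1;0 0 -0.4 0 0 0 -1;0 0 0 0 0 0 -1")

```text
time_s: 26.45
tcp_pos: [0.502, 0.0049, 0.3078]
ee_rot: [[0.076, -0.992, 0.1], [-0.997, -0.075, 0.008], [-0.001, -0.1, -0.995]]
wrist_force: [0.4, -0.6, 0.1]
gripper_width: 1.002
gripper_force: 0.0
```

Request:
jog_arm(plan="0.9 0 0 0 0 0 -1;0.9 0 0 0 0 0 -1;0.9 0 0 0 0 0 -1;0.9 0 0 0 0 0 -1;0.9 0 0 0 0 0 -1;0.9 0 0 0 0 0 -1;0.9 0 0 0 0 0 -1;0.9 0 0 0 0 0 -1;0.5 0 0 0 0 0 -1;0 0 0 0 0 0 -1")

```text
time_s: 27.45
tcp_pos: [0.5156, -0.1883, 0.3045]
ee_rot: [[0.073, -0.993, 0.094], [-0.997, -0.073, 0.007], [-0.001, -0.094, -0.996]]
wrist_force: [0.3, -0.3, -0.1]
gripper_width: 1.0
gripper_force: 0.0
```

```bash
python3 clipm.py; python3 - <<'E'
from h import *
i=cap('scene')[0];j=cap('top')[0]
cv2.imwrite('pics/s7.png',np.hstack([cv2.resize(i[140:260,160:280,::-1],(400,400)),cv2.resize(j[175:265,210:300,::-1],(400,400))]))
E
```

```text
tcp [ -13.1 -190.4  304.5] tilt [ 0.094  0.007 -0.996] grip 87.0
z [116.60345665 213.83663406] y 5%,95% -19.22878377858393 10.521425768480128
119 [None, [9.4, 20.4]]
129 [[-15.4, -14.3], [14.0, 20.2]]
139 [[-14.1, -10.4], [14.6, 19.8]]
149 [[-10.3, -8.8], [14.5, 17.8]]
159 [[-9.1, -8.5], [13.0, 16.2]]
169 [[-11.2, -7.2], [12.7, 17.2]]
179 [[-12.7, -10.5], [15.2, 17.8]]
189 [[-14.2, -12.1], [18.1, 19.0]]
199 [[-15.8, -13.0], [19.3, 21.2]]
209 [[-17.6, -14.3], [20.3, 23.5]]
219 [None, None]
```

View pics/s7.png

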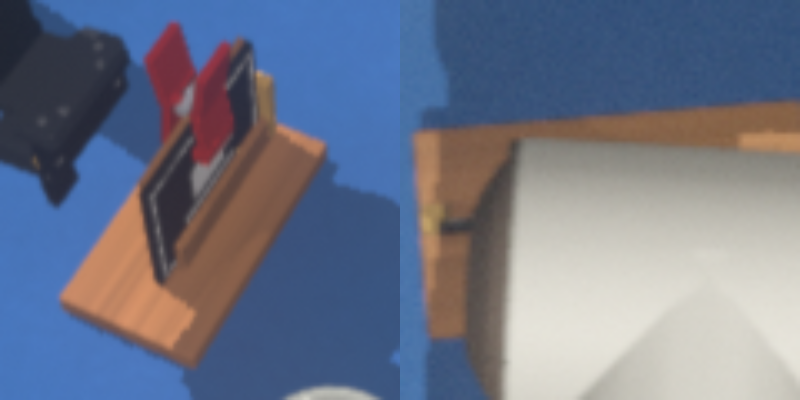

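The left half shows the clip upright over both edges at about (190,100) px. On the right, the panel's black edge still meets the brass stop at (440,222). The clip's midline is vertical to within about 1° and the tips are about 30 mm down, so I'm handing it in.

```bash
python3 -c "
from h import *
print(r.finish_job())"
```

```text
the job is handed in; nothing more can be done
None
```

I pushed the panel home against the brass stop, put the clip upright near the middle with its jaws about 30 mm down over panel and board, and handed the job in at about 28 s; no verdict came back.

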